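# Set the drag screw of a microscope's sliding stage

### The job

The sliding specimen stage of the microscope is screwed down on the bench to have its drag set. Bring its carriage home against the red end stop, then turn the black knurled drag screw clockwise until it seats, and back it off a quarter turn. Finish while still gripping the screw's head, holding it still at that setting with the carriage home, so that I can tighten the lock ring under it; leave everything else on the bench where it is.

Things in the scene. Friction and masses are not known exactly. Their poses are not given: they have to be found in the camera images.
- slide_stage: The stage, fixed to the bench: black base plate 140 (x) by 360 mm (y), top 18 mm above the bench, with a steel rail 48 mm wide along y (top 36 mm). Origin: on the bench under its centre, below the rail's centre line. +y runs along the rail AWAY from home: the red home stop is at the -y end, a bare aluminium stop at the +y end; both 70 mm wide, 50 mm high.
- carriage (a joint): How far the cream carriage stands from home, in m, along the stage's +y: 0 = against the red stop, up to 0.165. It slides with about 2.5 N of friction and stays where left. It cannot leave the rail.
- carriage_mid (a point): Middle of the carriage's flat top, 56 mm above the bench. The carriage is 130 mm long (along the rail), 100 mm wide, its lower edges 22 mm above the bench. A glass slide under two spring clips (up to 62 mm) lies on its half nearer the red stop; the drag screw stands on the other half, 38 mm from this point along the stage's +y.
- drag_grip (a point): Centre of the drag screw's head, on its vertical axis, 90 mm above the bench: black, round, knurled, 30 mm in diameter, 24 mm high; a white line on top points along this point's x. It rides on the carriage. Below it: stem 10 mm in diameter, brass lock ring 25 mm in diameter (top 22 mm below this point), boss 34 mm in diameter (top 28 mm below).
- drag_screw (a joint): How far the drag screw is backed off from its seat, in rad: 0 = seated (hard stop, cannot turn on), growing counterclockwise seen from above, to 6.28. Right-hand thread, 1.5 mm of rise a turn; turns with about 0.04 N m of friction and stays where left. It starts between 0.2 and 0.7 turn off its seat.
- hook_spanner: Bystander: flat steel hook spanner 155 mm long, 5 mm thick, lying beside the stage. Origin: middle of its straight handle, underside.
- oil_bottle: Bystander: small amber oil bottle, 32 mm in diameter, 65 mm high, beside the stage. Origin: centre of its underside.
- petri_dish: Bystander: glass dish 60 mm in diameter, 14 mm high, beside the stage. Origin: centre of its underside.
- screwdriver: Bystander: screwdriver with a yellow handle, 130 mm long, 26 mm thick, beside the stage. Origin: middle of its length, underside.
- eyepiece: Bystander: black eyepiece, 38 mm in diameter, 52 mm high, standing on the left. Origin: centre of its underside.
- stain_jar: Bystander: amber jar with a white cap, 54 mm in diameter, 75 mm high, on the right. Origin: centre of its underside.
- forceps: Bystander: steel forceps 115 mm long, 10 mm high, on the right. Origin: middle of their length, underside.

How it is judged:
By the outcome, as a careful person would: the job done as asked, in the order asked, and still so for the second after the job is handed in, while the arm keeps its last pose, push and grip.
It also fails if it takes over 64 s, if anything falls off the work surface, if the arm or the gripper's body presses on something with over 40 N, if the wrist force passes 120 N, or if a joint passes its speed limit or range.

### The arm

A 7-joint arm with a two-finger parallel gripper is mounted at the origin on the work surface. World frame = base frame: x ahead of the robot, y to its left, z up, the work surface at z = 0. Lengths are in m, angles in rad, forces in N, time in s.
With the tool pointing down it reaches from about 0.35 to 0.9 m from the base axis. Payload 7.2 kg.
Tool frame: the origin (TCP) lies between the finger pads; the fingertips stand 8 mm ahead of it and the grasp point (between the pads) lies 11 mm behind it (manip.tip_extent is the distance from the TCP to the fingertips, in m); z points along the fingers, y is the direction in which the jaws open and shut (so a half turn about z gives the same grasp; the last joint's range is limited). The gripper opens to 85 mm and grips with 20 to 120 N. Pads are 22 mm wide; open, the fingers measure 114 mm over their backs; the gripper's body (76 mm by 85 mm) begins 54 mm behind the grasp point. The pads swing forward as they close: fully open they stand 13 mm farther back than shut.
Start: joints at [1.137, 0.411, -0.013, 1.596, 0.006, 1.134, -0.082], TCP at [0.224, -0.584, 0.239] pointing down, gripper open.
Joint ranges: [-2.95, 2.95], [-0.29, 1.99], [-1.47, 1.44], [0.14, 2.54], [-1.03, 4.17], [0.13, 1.85], [-2.86, 2.86]. Speed limits (rad/s): [2.39, 2.39, 3.01, 3.01, 3.14, 3.14, 3.14].

### API

Orientations are given as a unit quaternion [w, x, y, z].
In Python, from cell import manip gives the robot as it stands.
- The arm moves only by the shell command python3 -m handwheel 'ROWS' [OPENING]. ROWS is JSON, a list of rows, each an object with "slide": the shift along the tool's x, y, z in cm, a list of three; "dr": the turn, a rotation vector about the tool's x, y, z in rad, a list of three. A call has 1 to 5 rows; each row is the pose to reach, as a shift and turn from the pose measured when the call began, along the tool's axes at that moment; what a row does not reach only later rows make up. A row lasts 1/12 s, in which the tool goes at most 41.7 mm and 7.16 degrees, less where a joint would pass 70% of its speed; a pose out of reach is approached as far as the arm can. A call with a gripper value outside its range is refused whole. OPENING is the finger opening in cm, from 0 to 8.54, set as the call begins (- or left out, the last holds). The fingers move at their own pace and stop on an object; the grip force is fixed at half the most. Time passes only in rows, so rows that repeat a pose let the fingers close. It gives the time, the measured TCP pose, the force and the opening at its end, in the units of the state.
- manip.read_state(): the state, without advancing time (a new reading comes with each control period).
- manip.snapshot(name): name is "side" or "top" or "wrist"; returns a dict with "img" (400x640x3 uint8, red, green, blue), "fx", "fy", "cx", "cy" (pixels), "k1" (the pictures are not rectified: a ray, as slopes to the right and down, at radius r is drawn at 1 + k1 r^2 times it, then the intrinsics apply), "origin" and "attitude" of the camera in the world; the wrist camera has in their place "T_tool_cam" (4x4, takes a point from camera to tool coordinates, whose origin is the TCP and whose axes are the flange's). Camera axes: x right, y down, z forward; pixel columns grow to the right and rows downward; lengths in m; the calibration is good to about 2 mm. A picture is of the moment at which its call begins: read the wrist's pose just before it. There is no depth.
- manip.finish_job(): hands the job in, once; it reports no verdict.
Trained networks look in a picture, given as the dict that the camera call returned (one of the last four; its "shot" number tells which), for a name from the list of things; names that differ only in an ending like _2 or _b are one class to them, and where a whole thing is asked for, a point or a joint stands for the part that bears it (a point fixed in the world has none). Each returns a list of dicts, best first, with "conf" (0 to 1); they miss things now and then, are a little off and sometimes report something else, mostly with a low value. They report only what shows in the picture. A call takes as long as a camera call.
- manip.look_for(picture, query): "bbox" ([left, top, width, height] in pixels, round what is visible of it).
- manip.regions_of(picture, query): "region" (400x640 bool, what is visible of it) and "bbox" ([left, top, width, height] in pixels, round what is visible of it).
- manip.spot_point(picture, query): "at" ([column, row] in pixels: a listed point, or the origin of a listed thing).
The state is a dict: "clock": time; "q": joint angles; "dq": joint speeds; "effort": joint torques, N m; "ee_pos": TCP position; "eef_rot": TCP orientation; "wrist_force": force on the tool from outside, world axes, zero at the start; "torque": the same for the moment, N m; "opening": finger opening in m.
Only numpy, scipy, OpenCV 4.12 (cv2) and the standard library are available. Lean on these libraries where they do the work, as an engineer would, in place of code of your own. Each camera call takes 0.05 s, during which the arm holds its last target. There are 200 camera calls.

## Working session

There is one attempt and no reset: what is moved stays moved. The work goes in short steps, Python scripts to look and compute and a shell command to move; the robot and the scene stay as the last step left them, time stands still between calls to the robot, and variables do not carry over. Pictures are saved under pics/ and viewed, on a budget of 10 in all, crops included, one or two more only if the job needs it, and the job is handed in when it is done.

```bash
ls; mkdir -p pics; cat > h.py <<'E'
import numpy as np, cv2
from cell import manip
from scipy.spatial.transform import Rotation as R
def rot(q): return R.from_quat([q[1],q[2],q[3],q[0]]).as_matrix()
def att(a):
    a=np.array(a); return a if a.shape==(3,3) else rot(a)
def cam(p,st=None):
    if "T_tool_cam" in p:
        T=np.array(p["T_tool_cam"]); Rt=rot(st["eef_rot"]); return Rt@T[:3,3]+np.array(st["ee_pos"]), Rt@T[:3,:3]
    return np.array(p["origin"]), att(p["attitude"])
def at_z(p,px,z,st=None):
    o,A=cam(p,st); d=np.array([(px[0]-p["cx"])/p["fx"],(px[1]-p["cy"])/p["fy"]]); u=d.copy()
    for _ in range(20): u=d/(1+p["k1"]*(u@u))
    r=A@np.array([u[0],u[1],1]); return o+r*(z-o[2])/r[2]
def proj(p,X,st=None):
    o,A=cam(p,st); c=A.T@(np.array(X)-o); u=c[:2]/c[2]; u=u*(1+p["k1"]*(u@u))
    return np.array([u[0]*p["fx"]+p["cx"],u[1]*p["fy"]+p["cy"]])
def save(p,n): cv2.imwrite("pics/"+n,p["img"][:,:,::-1])
def st(): 
    s=manip.read_state(); print({k:np.round(s[k],4).tolist() for k in("clock","q","ee_pos","eef_rot","wrist_force","torque","opening")}); return s
E
python3 - <<'E'
from h import *
s=st(); print(rot(s["eef_rot"]).round(3))
for n in("side","top"):
    p=manip.snapshot(n); save(p,n+"0.png"); print(n,np.array(p["origin"]).round(3),p["fx"],p["k1"])
    for q,z in(("carriage_mid",.056),("drag_grip",.09),("slide_stage",0),("hook_spanner",0),("oil_bottle",0),("petri_dish",0),("screwdriver",0),("eyepiece",0),("stain_jar",0),("forceps",0)):
        for r in manip.spot_point(p,q)[:1]: print(q,np.round(r["at"],1),round(r["conf"],2),at_z(p,r["at"],z).round(4))
E
```

```text
pics
{'clock': 0.0, 'q': [1.1368, 0.4119, -0.0127, 1.5971, 0.0056, 1.1343, -0.0822], 'ee_pos': [0.2234, -0.5832, 0.2384], 'eef_rot': [-0.0008, 0.9833, 0.1819, -0.0002], 'wrist_force': [-0.3258, 0.1332, 0.9107], 'torque': [-0.0008, -0.0079, 0.0214], 'opening': 0.0853}
[[ 0.934  0.358 -0.001]
 [ 0.358 -0.934  0.001]
 [-0.    -0.002 -1.   ]]
side [0.252 0.486 0.767] 371.56534573858835 -0.026714488776965084
carriage_mid [302.8 208.2] 0.91 [0.6088 0.029  0.056 ]
drag_grip [289.1 208.3] 0.74 [0.618  0.0694 0.09  ]
slide_stage [299.7 224.4] 0.59 [0.6119 0.0408 0.    ]
hook_spanner [251.2 204.3] 0.65 [0.7585 0.0609 0.    ]
oil_bottle [297.8 172.7] 0.57 [ 0.7267 -0.1057  0.    ]
petri_dish [308.4 279. ] 0.59 [0.5032 0.1548 0.    ]
screwdriver [346.1 238.2] 0.67 [0.4915 0.0095 0.    ]
stain_jar [393.7 143.1] 0.85 [ 0.5576 -0.3819 -0.    ]
forceps [440.4 161.4] 0.57 [ 0.4043 -0.3878  0.    ]
top [ 0.464 -0.02   0.961] 371.2118746947606 0.010720891915609859
carriage_mid [303.8 187. ] 0.7 [0.6228 0.0204 0.056 ]
drag_grip [283.4 184.1] 0.51 [0.6251 0.0673 0.09  ]
slide_stage [298.3 196.2] 0.8 [0.6086 0.0377 0.    ]
hook_spanner [286.7 138.4] 0.75 [0.765 0.066 0.   ]
oil_bottle [354.2 149.6] 0.58 [ 0.73   -0.1128  0.    ]
petri_dish [253.8 239. ] 0.92 [0.4998 0.1544 0.    ]
screwdriver [308.2 238.9] 0.73 [0.4967 0.014  0.    ]
eyepiece [155.  270.7] 0.54 [0.4255 0.4062 0.    ]
stain_jar [461.  208.7] 0.59 [ 0.5654 -0.3849  0.    ]
forceps [464.4 269.7] 0.78 [ 0.4089 -0.3827  0.    ]
```

```bash
python3 - <<'E'
from h import *
for n,(c,r) in {"side0":((190,350+40),(130,290)),"top0":((220,380),(110,250))}.items():
    i=cv2.imread(f"pics/{n}.png")[r[0]:r[1],c[0]:c[1]]; print(i.shape); cv2.imwrite(f"pics/{n}c.png",cv2.resize(i,None,fx=4 if n!="top0" else 5,fy=4 if n!="top0" else 4,interpolation=2)[:600,:800])
E
```

```text
(160, 200, 3)
(140, 160, 3)
```

View pics/side0c.png

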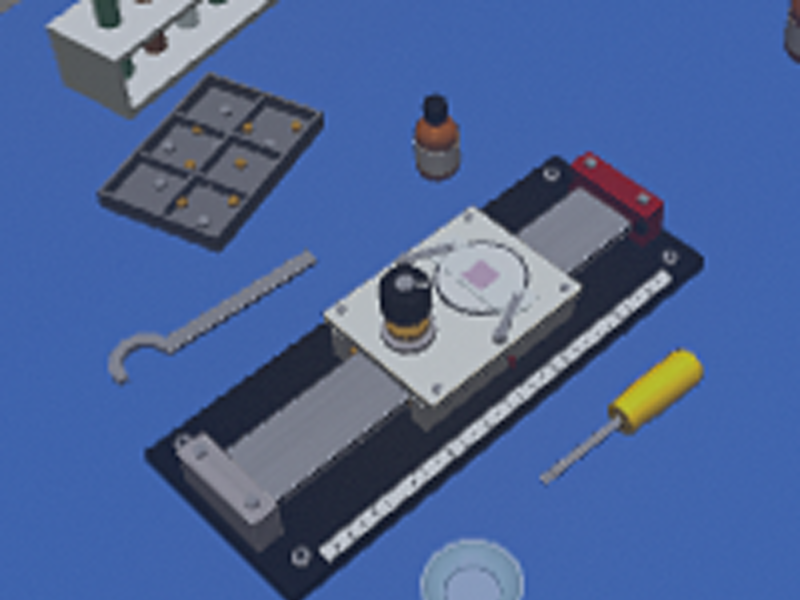

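View pics/top0c.png

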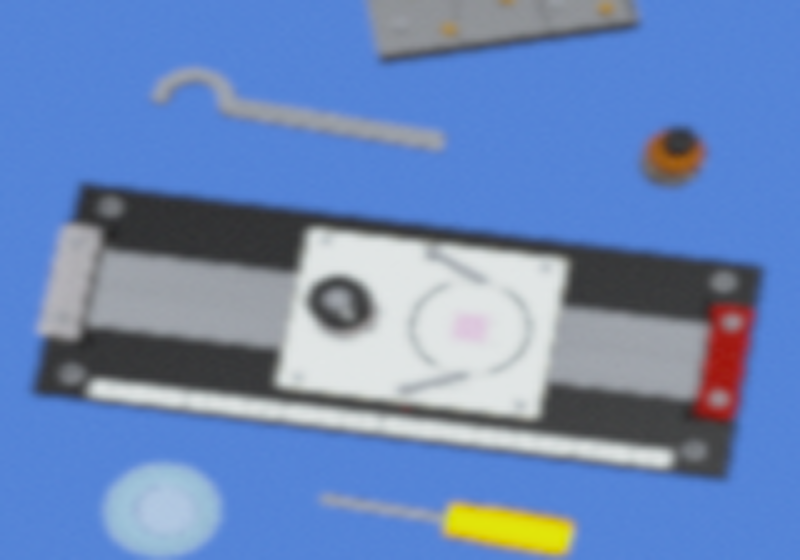

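Both views show the red stop at the world −y end: side crop about (620,195), top crop about (725,360). The carriage sits mid-rail and the screw is on its +y half, top crop about (340,303). I'll compute the yaw and the screw position next.

```bash
python3 - <<'E'
from h import *
p=manip.snapshot("top"); f=lambda u,v,z:at_z(p,(220+u/5,110+v/4),z)[:2]
C=[f(*c,.056) for c in((306,228),(570,258),(540,418),(275,388))]
print("carriage",np.round(C,4),np.mean(C,0)); 
for a,b in((0,1),(3,2),(1,2),(0,3)): d=C[a]-C[b];print(np.linalg.norm(d).round(4),np.degrees(np.arctan2(d[1],d[0])).round(1))
B=[f(*c,.018) for c in((82,185),(763,267),(727,478),(35,393))]
print("base",np.round(B,4),np.mean(B,0))
for a,b in((0,1),(3,2),(1,2),(0,3)): d=B[a]-B[b];print(np.linalg.norm(d).round(4),np.degrees(np.arctan2(d[1],d[0])).round(1))
print("head top",f(340,303,.102))
for n in("top","side"):
    q=manip.snapshot(n)
    for r in manip.regions_of(q,"drag_screw")[:2]+manip.look_for(q,"drag_grip")[:2]: print(n,r["conf"],r["bbox"])
    for r in manip.spot_point(q,"drag_grip")[:2]: print(r, at_z(q,r["at"],.09))
E
```

```text
carriage [[ 0.6746  0.0756]
 [ 0.6525 -0.0551]
 [ 0.5531 -0.0376]
 [ 0.5748  0.092 ]] [0.61375328 0.01873594]
0.1326 80.4
0.1314 80.5
0.1008 -10.0
0.1012 -9.3
base [[ 0.7148  0.1957]
 [ 0.652  -0.1561]
 [ 0.5163 -0.1323]
 [ 0.5792  0.2194]] [0.6155775  0.03167751]
0.3573 79.9
0.3572 79.9
0.1378 -9.9
0.1376 -9.9
head top [0.61864912 0.05536316]
top 0.44 [283.4, 179.0, 13.8, 16.6]
top 0.58 [282.8, 178.0, 14.3, 15.1]
{'at': [283.2, 186.6], 'conf': 0.46} [0.61903601 0.06785315 0.09      ]
side 0.43 [285.7, 200.0, 13.2, 11.3]
side 0.62 [284.2, 198.3, 15.7, 16.2]
{'at': [290.6, 204.0], 'conf': 0.43} [0.62305126 0.05694781 0.09      ]
```

```bash
for i in 1 2 3; do python3 -m handwheel '[{"slide":[4,-3,0],"dr":[0,0,0]},{"slide":[8,-6,0],"dr":[0,0,0]},{"slide":[12,-9,0],"dr":[0,0,0]},{"slide":[16,-12,0],"dr":[0,0,0]},{"slide":[16,-12,0],"dr":[0,0,0]}]'; done
python3 -m handwheel '[{"slide":[0,0,0],"dr":[0,0,-0.12]},{"slide":[0,0,0],"dr":[0,0,-0.24]},{"slide":[0,0,0],"dr":[0,0,-0.36]},{"slide":[0,0,0],"dr":[0,0,-0.48]},{"slide":[0,0,0],"dr":[0,0,-0.6]}]'; python3 - <<'E'
from h import *
s=st(); print(rot(s["eef_rot"]).round(3))
E
```

```text
clock: 1.97
ee_pos: [0.3316, -0.4115, 0.2395]
eef_rot: [-0.0, 0.983, 0.183, 0.0]
wrist_force: [1.8, -0.4, -0.2]
opening: 0.0852
clock: 2.38
ee_pos: [0.439, -0.2394, 0.24]
eef_rot: [0.0, 0.983, 0.183, 0.001]
wrist_force: [0.5, -0.3, -0.1]
opening: 0.0857
clock: 2.8
ee_pos: [0.5462, -0.0671, 0.2406]
eef_rot: [-0.0, 0.983, 0.184, 0.001]
wrist_force: [1.3, -0.1, 0.2]
opening: 0.0855
clock: 3.22
ee_pos: [0.5462, -0.0669, 0.2406]
eef_rot: [0.0, 0.883, 0.469, 0.001]
wrist_force: [0.3, -0.6, -0.1]
opening: 0.0857
{'clock': 3.2167, 'q': [0.3877, 0.3182, -0.4428, 1.757, 0.1507, 1.0973, -0.6992], 'ee_pos': [0.5462, -0.0669, 0.2406], 'eef_rot': [0.0004, 0.8833, 0.4688, 0.0013], 'wrist_force': [0.3096, -0.5854, -0.0642], 'torque': [0.0473, 0.0347, 0.0601], 'opening': 0.0857}
[[ 0.561  0.828  0.003]
 [ 0.828 -0.561  0.001]
 [ 0.002  0.002 -1.   ]]
```

```bash
for i in 1 2 3; do python3 -m handwheel '[{"slide":[0,0,0],"dr":[0,0,-0.12]},{"slide":[0,0,0],"dr":[0,0,-0.24]},{"slide":[0,0,0],"dr":[0,0,-0.36]},{"slide":[0,0,0],"dr":[0,0,-0.48]},{"slide":[0,0,0],"dr":[0,0,-0.6]}]' | grep clock; done; python3 - <<'E'
from h import *
s=st(); M=rot(s["eef_rot"]); print((M.T@(np.array([.62,.056,.2])-s["ee_pos"])*100).round(2))
E
```

```text
clock: 3.63
clock: 4.05
clock: 4.47
{'clock': 4.4667, 'q': [0.6488, 0.3892, -0.795, 1.7408, 0.3035, 1.1361, 0.9846], 'ee_pos': [0.5463, -0.0673, 0.2408], 'eef_rot': [0.0015, 0.1734, 0.9848, 0.0003], 'wrist_force': [-0.1992, -0.8889, -0.8124], 'torque': [0.019, -0.0463, -0.0112], 'opening': 0.0854}
[-2.71 14.1   4.11]
```

```bash
for i in 1 2 3; do python3 -m handwheel '[{"slide":[0,0,0],"dr":[0,0,-0.12]},{"slide":[0,0,0],"dr":[0,0,-0.24]},{"slide":[0,0,0],"dr":[0,0,-0.36]},{"slide":[0,0,0],"dr":[0,0,-0.48]},{"slide":[0,0,0],"dr":[0,0,-0.5]}]' | grep clock; done; python3 - <<'E'
from h import *
s=st(); M=rot(s["eef_rot"]); print(M.round(3),(M.T@(np.array([.62,.056,.2])-s["ee_pos"])*100).round(2))
E
```

```text
clock: 4.88
clock: 5.3
clock: 5.72
{'clock': 5.7167, 'q': [0.8594, 0.5218, -1.1389, 1.7294, 0.5031, 1.2182, 2.3208], 'ee_pos': [0.5462, -0.0678, 0.2405], 'eef_rot': [0.0012, -0.5477, 0.8366, -0.0004], 'wrist_force': [-0.641, -0.2337, -1.0431], 'torque': [0.0245, -0.0514, -0.0002], 'opening': 0.0853}
[[-0.4   -0.917  0.002]
 [-0.917  0.4    0.001]
 [-0.002 -0.002 -1.   ]] [-14.29  -1.8    4.07]
```

```bash
python3 -m handwheel '[{"slide":[-3.6,-0.5,1],"dr":[0,0,0]},{"slide":[-7.2,-1,2],"dr":[0,0,0]},{"slide":[-10.8,-1.4,3],"dr":[0,0,0]},{"slide":[-14.3,-1.8,4],"dr":[0,0,0]},{"slide":[-14.3,-1.8,4],"dr":[0,0,0]}]'; python3 - <<'E'
from h import *
s=st(); p=manip.snapshot("wrist"); save(p,"w1.png")
for r in manip.regions_of(p,"drag_grip")[:2]: print(r["conf"],r["bbox"])
for r in manip.spot_point(p,"drag_grip")[:2]: print(r, at_z(p,r["at"],.09,s))
for r in manip.spot_point(p,"carriage_mid")[:1]: print(r, at_z(p,r["at"],.056,s))
E
```

```text
clock: 6.13
ee_pos: [0.6205, 0.0643, 0.1993]
eef_rot: [0.002, -0.548, 0.836, 0.002]
wrist_force: [-0.8, 0.2, 2.0]
opening: 0.0855
{'clock': 6.1333, 'q': [0.4979, 0.6652, -1.0386, 1.6001, 0.5964, 1.2232, 2.0761], 'ee_pos': [0.6205, 0.0643, 0.1993], 'eef_rot': [0.0023, -0.5482, 0.8363, 0.0019], 'wrist_force': [-0.807, 0.2277, 1.9951], 'torque': [0.0303, 0.0417, 0.0107], 'opening': 0.0855}
0.75 [288.2, 179.4, 49.7, 45.9]
{'at': [313.8, 202.3], 'conf': 0.64} [0.62257861 0.06094755 0.09      ]
{'at': [300.7, 143.4], 'conf': 0.75} [0.61708122 0.02202141 0.056     ]
```

View pics/w1.png

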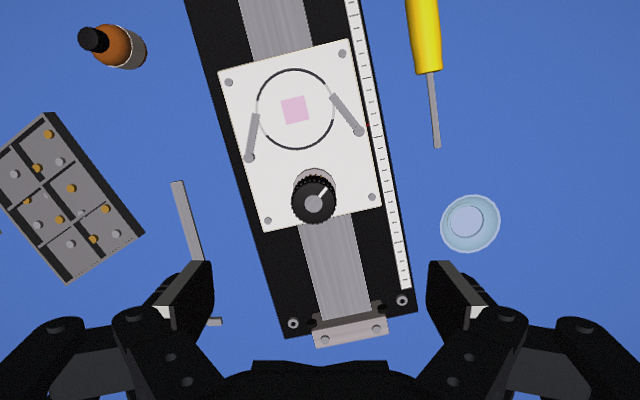

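The wrist view shows the head's top centred at (314,203), with its white line running towards (327,188). The carriage corners are at (218,72), (348,39), (383,207) and (263,232).

```bash
python3 - <<'E'
from h import *
s=st(); p=manip.snapshot("wrist")
g=cv2.cvtColor(p["img"],cv2.COLOR_RGB2GRAY)
h=at_z(p,(314,203),.102,s); l=at_z(p,(327,188),.102,s); print("head",h,"line deg",np.degrees(np.arctan2(*(l-h)[[1,0]])))
C=[at_z(p,c,.056,s) for c in((218,72),(348,39),(383,207),(263,232))]
m=np.mean(C,0); d=(C[3]+C[2]-C[0]-C[1])[:2]; L=np.linalg.norm(d)/2; d/=np.linalg.norm(d); print(m,L,d,m[:2]+.038*d)
P=[at_z(p,c,.018,s)[:2] for c in((284,338),(417,311))]; print(np.round(P,4),np.linalg.norm(P[0]-P[1]))
t=np.array([.6205,.0585,.15]); M=rot(s["eef_rot"]); print((M.T@(t-s["ee_pos"])*100).round(2), cam(p,s)[0])
for T in ((h[0],h[1],.102),):print(proj(p,T,s))
E
```

```text
{'clock': 6.3333, 'q': [0.5098, 0.6603, -1.037, 1.6023, 0.5969, 1.2257, 2.0828], 'ee_pos': [0.6199, 0.0553, 0.2007], 'eef_rot': [0.0008, -0.5461, 0.8377, -0.0007], 'wrist_force': [0.7082, -0.3385, 0.018], 'torque': [0.0058, 0.0035, 0.0032], 'opening': 0.0853}
head [0.6208248  0.04940751 0.102     ] line deg -153.8951411218959
[0.61408961 0.01181476 0.056     ] 0.12914468248913027 [0.18135808 0.98341713] [0.62098121 0.04918461]
[[0.7174 0.1866]
 [0.5818 0.212 ]] 0.1379080863214056
[-0.31  0.09  5.07] [ 0.59267163 -0.00317222  0.33517256]
[314. 203.]
```

The arm was still settling in that first view, so I'll re-measure now that it's still.

```bash
python3 - <<'E'
from h import *
s=st(); p=manip.snapshot("wrist"); save(p,"w2.png")
g=cv2.cvtColor(p["img"],cv2.COLOR_RGB2GRAY)[120:260,230:400]
c=cv2.HoughCircles(cv2.GaussianBlur(g,(3,3),0),cv2.HOUGH_GRADIENT,1,30,param1=100,param2=12,minRadius=17,maxRadius=27)
for k in c[0][:4]: print(k[:2]+[230,120],k[2],at_z(p,k[:2]+[230,120],.102,s))
for q,z in(("drag_grip",.09),("carriage_mid",.056)):
    for r in manip.spot_point(p,q)[:1]: print(q,r, at_z(p,r["at"],z,s))
    for r in manip.regions_of(p,q)[:1]: print(r["bbox"])
r=manip.regions_of(p,"carriage")[0]["region"].astype(np.uint8)
b=cv2.minAreaRect(np.argwhere(r)[:,::-1].astype(np.float32)); print(cv2.boxPoints(b))
E
```

```text
{'clock': 6.3833, 'q': [0.511, 0.6599, -1.0372, 1.6023, 0.597, 1.2257, 2.0835], 'ee_pos': [0.62, 0.0546, 0.2009], 'eef_rot': [0.001, -0.546, 0.8378, -0.0009], 'wrist_force': [-1.3996, 0.2581, -0.5681], 'torque': [-0.0252, 0.0118, 0.0534], 'opening': 0.0857}
[318.5 212.5] 22.9 [0.62088894 0.0560181  0.102     ]
[291.5 132.5] 26.4 [6.15216552e-01 3.21553012e-04 1.02000000e-01]
drag_grip {'at': [319.2, 210.4], 'conf': 0.8} [0.62125668 0.0578771  0.09      ]
[295.8, 189.1, 47.0, 46.5]
carriage_mid {'at': [304.7, 159.1], 'conf': 0.63} [0.61881694 0.02386667 0.056     ]
[222.3, 55.1, 162.7, 184.9]
[[222.91492   85.18514 ]
 [351.92377   50.317894]
 [396.79102  216.32675 ]
 [267.78217  251.194   ]]
```

View pics/w2.png

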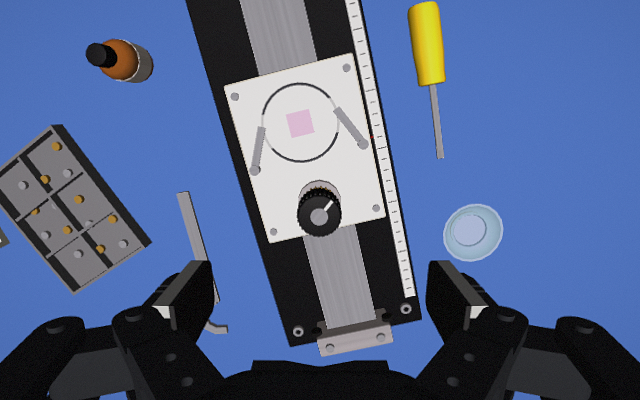

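Head centre is at about (319,213) in the image, which gives (0.621, 0.056) in the world. That agrees with the top view, so I'm descending.

```bash
python3 -m handwheel '[{"slide":[-0.1,0,3],"dr":[0,0,0]},{"slide":[-0.15,0,6],"dr":[0,0,0]},{"slide":[-0.15,0,9],"dr":[0,0,0]},{"slide":[-0.15,0,10.5],"dr":[0,0,0]},{"slide":[-0.15,0,10.5],"dr":[0,0,0]}]';python3 -m handwheel '[{"slide":[0,0,0],"dr":[0,0,0]},{"slide":[0,0,0],"dr":[0,0,0]}]'; python3 - <<'E'
from h import *
s=st();  M=rot(s["eef_rot"]); print(M[:,2],(M.T@(np.array([.6208,.0563,.081])-s["ee_pos"])*100).round(2))
E
```

```text
clock: 7.1
ee_pos: [0.6191, 0.0553, 0.0927]
eef_rot: [-0.001, -0.547, 0.837, 0.0]
wrist_force: [0.0, -0.6, -0.5]
opening: 0.0854
clock: 7.27
ee_pos: [0.6195, 0.0555, 0.0938]
eef_rot: [-0.001, -0.547, 0.837, 0.0]
wrist_force: [-0.5, -0.4, 0.3]
opening: 0.0857
{'clock': 7.2667, 'q': [0.4625, 0.7691, -0.955, 1.6942, 0.7065, 1.0632, 2.0025], 'ee_pos': [0.6195, 0.0555, 0.0938], 'eef_rot': [-0.0007, -0.5466, 0.8374, 0.0004], 'wrist_force': [-0.5452, -0.4011, 0.3323], 'torque': [-0.0426, -0.0087, 0.014], 'opening': 0.0857}
[-1.60772357e-03 -2.42574742e-05 -9.99998707e-01] [-0.12 -0.09  1.28]
```

```bash
python3 -m handwheel '[{"slide":[-0.1,-0.1,0.4],"dr":[0,0,-0.1]},{"slide":[-0.1,-0.1,0.8],"dr":[0,0,-0.2]},{"slide":[-0.1,-0.1,1.25],"dr":[0,0,-0.3]},{"slide":[-0.1,-0.1,1.25],"dr":[0,0,-0.4]},{"slide":[-0.1,-0.1,1.25],"dr":[0,0,-0.4]}]';python3 -m handwheel '[{"slide":[0,0,0],"dr":[0,0,0]},{"slide":[0,0,0],"dr":[0,0,0]},{"slide":[0,0,0],"dr":[0,0,0]},{"slide":[0,0,0],"dr":[0,0,0]},{"slide":[0,0,0],"dr":[0,0,0]}]' 0; python3 -m handwheel '[{"slide":[0,0,0],"dr":[0,0,0]},{"slide":[0,0,0],"dr":[0,0,0]},{"slide":[0,0,0],"dr":[0,0,0]},{"slide":[0,0,0],"dr":[0,0,0]},{"slide":[0,0,0],"dr":[0,0,0]}]';python3 - <<'E'
from h import *
s=st();  M=rot(s["eef_rot"]); print(M[:,2],(M.T@np.array([-.175,-.985,0])).round(3))
E
```

```text
clock: 7.68
ee_pos: [0.6217, 0.056, 0.0828]
eef_rot: [0.0, -0.703, 0.711, 0.0]
wrist_force: [-0.7, -0.0, 0.2]
opening: 0.0854
clock: 8.1
ee_pos: [0.6222, 0.0561, 0.0834]
eef_rot: [0.001, -0.703, 0.711, -0.0]
wrist_force: [-3.1, -1.7, 5.2]
opening: 0.0286
clock: 8.52
ee_pos: [0.6222, 0.0561, 0.0835]
eef_rot: [0.001, -0.703, 0.711, -0.001]
wrist_force: [-0.6, 0.0, 2.3]
opening: 0.0285
{'clock': 8.5167, 'q': [0.496, 0.8244, -1.0263, 1.6942, 0.7873, 1.0905, 2.3505], 'ee_pos': [0.6222, 0.0561, 0.0835], 'eef_rot': [0.0006, -0.703, 0.7112, -0.0005], 'wrist_force': [-0.6331, 0.0014, 2.2847], 'torque': [-0.1871, 0.1939, 0.023], 'opening': 0.0285}
[ 1.57715744e-03  1.37903826e-04 -9.99998747e-01] [ 0.987  0.164 -0.   ]
```

```bash
python3 -m handwheel '[{"slide":[1,0.16,0],"dr":[0,0,0]},{"slide":[2,0.33,0],"dr":[0,0,0]},{"slide":[3,0.5,0],"dr":[0,0,0]},{"slide":[4,0.66,0],"dr":[0,0,0]},{"slide":[5,0.83,0],"dr":[0,0,0]}]';python3 -m handwheel '[{"slide":[0.1,0.02,0],"dr":[0,0,0]},{"slide":[0.1,0.02,0],"dr":[0,0,0]},{"slide":[0.1,0.02,0],"dr":[0,0,0]},{"slide":[0.2,0.03,0],"dr":[0,0,0]},{"slide":[0.2,0.03,0],"dr":[0,0,0]}]'; python3 - <<'E'
from h import *
s=st(); M=rot(s["eef_rot"]); print((M.T@np.array([-.175,-.985,0])).round(3),M[:,2])
p=manip.snapshot("top"); save(p,"t2.png"); cv2.imwrite("pics/t2c.png",cv2.resize(p["img"][110:250,220:380,::-1],None,fx=5,fy=4,interpolation=2))
E
```

```text
clock: 8.93
ee_pos: [0.613, 0.0054, 0.0835]
eef_rot: [0.001, -0.703, 0.711, -0.0]
wrist_force: [-0.0, 3.8, 1.3]
opening: 0.0283
clock: 9.35
ee_pos: [0.6126, 0.0028, 0.0835]
eef_rot: [0.0, -0.703, 0.711, -0.0]
wrist_force: [-2.1, -2.4, 3.1]
opening: 0.0285
{'clock': 9.35, 'q': [0.5948, 0.8118, -1.0345, 1.725, 0.7869, 1.0787, 2.4242], 'ee_pos': [0.6126, 0.0028, 0.0835], 'eef_rot': [0.0003, -0.7029, 0.7113, -0.0005], 'wrist_force': [-2.082, -2.3617, 3.1192], 'torque': [-0.4908, 0.4119, -0.0367], 'opening': 0.0285}
[0.987 0.163 0.   ] [ 1.06584834e-03 -3.28304739e-04 -9.99999378e-01]
```

View pics/t2c.png

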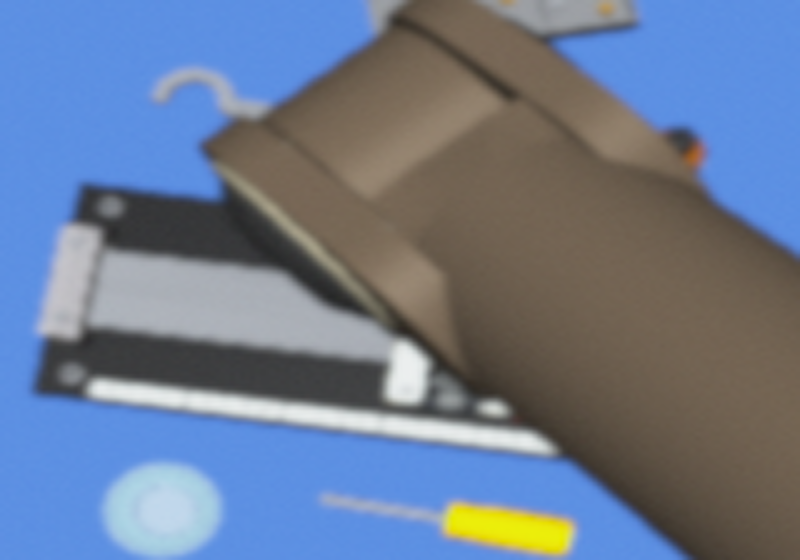

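The carriage is following: its +y edge is now at crop u≈390, where it was at 280. I'll creep toward the stop.

```bash
python3 -m handwheel '[{"slide":[0.3,0.05,0],"dr":[0,0,0]},{"slide":[0.6,0.1,0],"dr":[0,0,0]},{"slide":[0.9,0.15,0],"dr":[0,0,0]},{"slide":[1.0,0.16,0],"dr":[0,0,0]},{"slide":[1.0,0.16,0],"dr":[0,0,0]}]' | grep -v rot;for i in 1 2 3; do python3 -m handwheel '[{"slide":[0.1,0.016,0],"dr":[0,0,0]},{"slide":[0.2,0.033,0],"dr":[0,0,0]},{"slide":[0.2,0.033,0],"dr":[0,0,0]}]'| grep -v rot; done
```

```text
clock: 9.82
ee_pos: [0.6108, -0.0071, 0.0835]
wrist_force: [-0.6, 2.0, 2.3]
opening: 0.0282
clock: 10.07
ee_pos: [0.6104, -0.0092, 0.0835]
wrist_force: [-0.8, 2.1, 1.0]
opening: 0.0285
clock: 10.32
ee_pos: [0.61, -0.0114, 0.0835]
wrist_force: [-0.5, 1.4, 1.4]
opening: 0.0283
clock: 10.57
ee_pos: [0.6096, -0.0137, 0.0835]
wrist_force: [-0.0, 2.2, 1.8]
opening: 0.0282
```

```bash
for i in 1 2 3 4; do python3 -m handwheel '[{"slide":[0.1,0.016,0],"dr":[0,0,0]},{"slide":[0.15,0.025,0],"dr":[0,0,0]},{"slide":[0.15,0.025,0],"dr":[0,0,0]}]'| grep -v rot; done
```

```text
clock: 10.82
ee_pos: [0.6093, -0.0152, 0.0835]
wrist_force: [-0.9, 3.3, 2.0]
opening: 0.0282
clock: 11.07
ee_pos: [0.6093, -0.0153, 0.0836]
wrist_force: [2.4, 6.4, -0.4]
opening: 0.0283
clock: 11.32
ee_pos: [0.6093, -0.0154, 0.0836]
wrist_force: [1.1, 6.8, -2.1]
opening: 0.0282
clock: 11.57
ee_pos: [0.6093, -0.0153, 0.0835]
wrist_force: [2.3, 6.4, -1.4]
opening: 0.028
```

The carriage stopped at y = −0.0153 with about 6.5 N of contact force after 72 mm of travel, against about 70 mm predicted, so it is home. I'll turn clockwise in steps, keeping a light bias toward the stop.

```bash
python3 -m handwheel '[{"slide":[0.12,0.02,0],"dr":[0,0,0.12]},{"slide":[0.12,0.02,0],"dr":[0,0,0.24]},{"slide":[0.12,0.02,0],"dr":[0,0,0.36]},{"slide":[0.12,0.02,0],"dr":[0,0,0.48]},{"slide":[0.12,0.02,0],"dr":[0,0,0.6]}]'; cat >> h.py <<'E'
def rep():
    s=manip.read_state(); M=rot(s["eef_rot"]); yaw=np.degrees(np.arctan2(M[1,0],M[0,0])); a=M.T@np.array([-.175,-.985,0])
    print("t%.2f pos"%s["clock"],np.round(s["ee_pos"],4),"yaw %.2f"%yaw,"Tz %.3f"%s["torque"][2],"F",np.round(s["wrist_force"],1),"q7 %.2f q3 %.2f"%(s["q"][6],s["q"][2]),"home",a[:2].round(2),"tilt",M[:2,2].round(4))
E
python3 -c "from h import *;rep()"
```

```text
clock: 11.98
ee_pos: [0.6086, -0.0151, 0.0834]
eef_rot: [0.003, -0.46, 0.888, 0.003]
wrist_force: [-1.5, 6.9, 0.2]
opening: 0.0283
t11.98 pos [ 0.6086 -0.0151  0.0834] yaw -125.19 Tz 0.075 F [-1.5  6.9  0.2] q7 1.93 q3 -0.92 home [ 0.91 -0.42] tilt [0.0025 0.0087]
```

```bash
python3 -m handwheel '[{"slide":[0.11,-0.05,0],"dr":[0,0,0.12]},{"slide":[0.11,-0.05,0],"dr":[0,0,0.24]},{"slide":[0.11,-0.05,0],"dr":[0,0,0.36]},{"slide":[0.11,-0.05,0],"dr":[0,0,0.48]},{"slide":[0.11,-0.05,0],"dr":[0,0,0.5]}]' >/dev/null; python3 -c "from h import *;rep()"
```

```text
t12.40 pos [ 0.6081 -0.0146  0.0833] yaw -154.16 Tz 0.067 F [ 0.6  7.2 -1.9] q7 1.49 q3 -0.81 home [ 0.59 -0.81] tilt [0.0024 0.0103]
```

```bash
python3 -m handwheel '[{"slide":[0.07,-0.1,0],"dr":[0,0,0.1]},{"slide":[0.07,-0.1,0],"dr":[0,0,0.2]},{"slide":[0.07,-0.1,0],"dr":[0,0,0.3]},{"slide":[0.07,-0.1,0],"dr":[0,0,0.3]}]' >/dev/null; python3 -c "from h import *;rep()"
```

```text
t12.73 pos [ 0.6079 -0.0142  0.0832] yaw -171.63 Tz -0.018 F [ 1.6  6.1 -3.5] q7 1.23 q3 -0.74 home [ 0.32 -0.95] tilt [0.0029 0.012 ]
```

```bash
python3 -m handwheel '[{"slide":[0.04,-0.11,0],"dr":[0,0,0.1]},{"slide":[0.04,-0.11,0],"dr":[0,0,0.2]},{"slide":[0.04,-0.11,0],"dr":[0,0,0.3]},{"slide":[0.04,-0.11,0],"dr":[0,0,0.3]}]' >/dev/null; python3 -c "from h import *;rep()"
```

```text
t13.07 pos [ 0.6079 -0.0137  0.0832] yaw 170.91 Tz 0.018 F [ 2.4  5.8 -3.2] q7 0.96 q3 -0.67 home [ 0.02 -1.  ] tilt [0.0036 0.0136]
```

```bash
python3 -m handwheel '[{"slide":[0,-0.12,0.04],"dr":[0.01,0,0.1]},{"slide":[0,-0.12,0.04],"dr":[0.01,0,0.2]},{"slide":[0,-0.12,0.04],"dr":[0.01,0,0.3]},{"slide":[0,-0.12,0.04],"dr":[0.01,0,0.3]}]' >/dev/null; python3 -c "from h import *;rep()"
```

```text
t13.40 pos [ 0.608  -0.0133  0.083 ] yaw 153.45 Tz -0.032 F [ 1.   6.5 -0.6] q7 0.70 q3 -0.59 home [-0.28 -0.96] tilt [0.0014 0.0056]
```

```bash
python3 -m handwheel '[{"slide":[-0.05,-0.11,0.04],"dr":[0.01,0,0.1]},{"slide":[-0.05,-0.11,0.04],"dr":[0.01,0,0.2]},{"slide":[-0.05,-0.11,0.04],"dr":[0.01,0,0.3]},{"slide":[-0.05,-0.11,0.04],"dr":[0.01,0,0.3]}]' >/dev/null; python3 -c "from h import *;rep()"
```

```text
t13.73 pos [ 0.6083 -0.013   0.0829] yaw 136.02 Tz -0.043 F [-0.4  4.7  0.9] q7 0.43 q3 -0.51 home [-0.56 -0.83] tilt [-0.0035 -0.0011]
```

```bash
python3 -m handwheel '[{"slide":[-0.07,-0.1,0.02],"dr":[0,0,0.1]},{"slide":[-0.07,-0.1,0.02],"dr":[0,0,0.2]},{"slide":[-0.07,-0.1,0.02],"dr":[0,0,0.3]},{"slide":[-0.07,-0.1,0.02],"dr":[0,0,0.3]}]' >/dev/null; python3 -c "from h import *;rep()"
```

```text
t14.07 pos [ 0.6086 -0.0127  0.0829] yaw 118.64 Tz 0.037 F [ 1.8  5.4 -0.5] q7 0.17 q3 -0.44 home [-0.78 -0.63] tilt [-0.0023  0.0004]
```

```bash
python3 -m handwheel '[{"slide":[-0.1,-0.07,0.02],"dr":[0,0,0.1]},{"slide":[-0.1,-0.07,0.02],"dr":[0,0,0.2]},{"slide":[-0.1,-0.07,0.02],"dr":[0,0,0.3]},{"slide":[-0.1,-0.07,0.02],"dr":[0,0,0.3]}]' >/dev/null; python3 -c "from h import *;rep()"
```

```text
t14.40 pos [ 0.609  -0.0126  0.0828] yaw 101.25 Tz -0.010 F [ 2.2  5.2 -0.7] q7 -0.09 q3 -0.37 home [-0.93 -0.36] tilt [-0.0012  0.0016]
```

```bash
python3 -m handwheel '[{"slide":[-0.11,-0.04,0.02],"dr":[0,0,0.1]},{"slide":[-0.11,-0.04,0.02],"dr":[0,0,0.2]},{"slide":[-0.11,-0.04,0.02],"dr":[0,0,0.3]},{"slide":[-0.11,-0.04,0.02],"dr":[0,0,0.3]}]' >/dev/null; python3 -c "from h import *;rep()"
```

```text
t14.73 pos [ 0.6094 -0.0125  0.0827] yaw 83.85 Tz 0.034 F [ 2.1  4.7 -1.7] q7 -0.34 q3 -0.29 home [-1.   -0.07] tilt [-0.      0.0027]
```

```bash
python3 -m handwheel '[{"slide":[-0.12,-0.01,0.02],"dr":[0,0,0.1]},{"slide":[-0.12,-0.01,0.02],"dr":[0,0,0.2]},{"slide":[-0.12,-0.01,0.02],"dr":[0,0,0.3]},{"slide":[-0.12,-0.01,0.02],"dr":[0,0,0.3]}]' >/dev/null; python3 -c "from h import *;rep()"
```

```text
t15.07 pos [ 0.6098 -0.0126  0.0827] yaw 66.48 Tz -0.058 F [ 2.9  4.6 -2.2] q7 -0.60 q3 -0.22 home [-0.97  0.23] tilt [0.0012 0.0036]
```

```bash
python3 -m handwheel '[{"slide":[-0.12,0.03,0.02],"dr":[0,0,0.1]},{"slide":[-0.12,0.03,0.02],"dr":[0,0,0.2]},{"slide":[-0.12,0.03,0.02],"dr":[0,0,0.3]},{"slide":[-0.12,0.03,0.02],"dr":[0,0,0.3]}]' >/dev/null; python3 -c "from h import *;rep()"
```

```text
t15.40 pos [ 0.6102 -0.0129  0.0826] yaw 49.26 Tz 0.424 F [ 3.9  3.8 -1.7] q7 -0.85 q3 -0.14 home [-0.86  0.51] tilt [0.0022 0.004 ]
```

```bash
python3 -m handwheel '[{"slide":[-0.11,0.05,0.02],"dr":[0,0,0.1]},{"slide":[-0.11,0.05,0.02],"dr":[0,0,0.2]},{"slide":[-0.11,0.05,0.02],"dr":[0,0,0.3]},{"slide":[-0.11,0.05,0.02],"dr":[0,0,0.3]}]' >/dev/null; python3 -c "from h import *;rep()"
```

```text
t15.73 pos [ 0.6073 -0.0145  0.0823] yaw 32.11 Tz 0.833 F [-7.4  1.   6.1] q7 -1.10 q3 -0.07 home [-0.67  0.74] tilt [-0.0032  0.0024]
```

The seat was reached between yaw 66° and 49°, where Tz jumped to 0.42 N·m. The queued second step then over-turned, and the fingers slipped on the head at 0.83 N·m. I'll check the wrist view to see whether the white line can serve as an angle reference.

```bash
python3 - <<'E'
from h import *
rep(); s=manip.read_state(); p=manip.snapshot("wrist"); save(p,"w3.png"); np.save("w3.npy",p["img"])
print(proj(p,[s["ee_pos"][0],s["ee_pos"][1],.101],s)); rep()
E
```

```text
t15.73 pos [ 0.6073 -0.0145  0.0823] yaw 32.11 Tz 0.833 F [-7.4  1.   6.1] q7 -1.10 q3 -0.07 home [-0.67  0.74] tilt [-0.0032  0.0024]
[322.58701312 299.66411376]
t15.78 pos [ 0.6073 -0.0145  0.0823] yaw 32.36 Tz 0.759 F [-7.8  2.1  8.3] q7 -1.10 q3 -0.07 home [-0.67  0.74] tilt [-0.0031  0.0023]
```

View pics/w3.png

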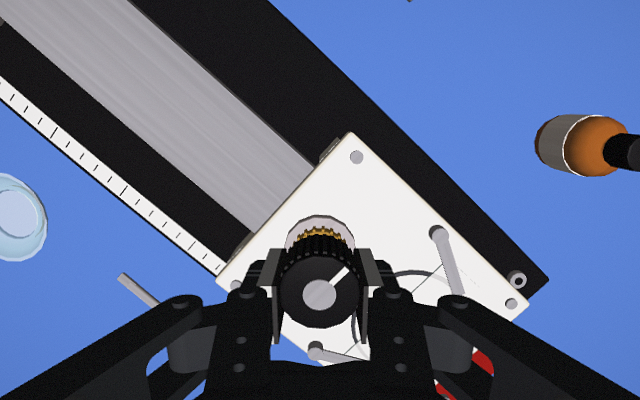

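The wrist view shows the head between the pads, centred at (320,295), with the white line towards (350,267). That works as an angle reference, so I'll measure the line's world angle now and again after each move.

```bash
cat >> h.py <<'E'
def line(tag=None):
    s=manip.read_state(); p=manip.snapshot("wrist")
    if tag: save(p,tag+".png")
    g=cv2.cvtColor(p["img"],cv2.COLOR_RGB2GRAY).astype(np.float32)
    c0=np.array(s["ee_pos"][:2]); z=.1013; n=241; k=40/(n-1)*1e-3   # 40 mm patch
    w=np.linspace(-.02,.02,n); X,Y=np.meshgrid(w,w)
    uv=np.array([proj(p,[c0[0]+x,c0[1]+y,z],s) for x,y in zip(X.ravel(),Y.ravel())],np.float32).reshape(n,n,2)
    P=cv2.remap(g,uv[...,0],uv[...,1],cv2.INTER_LINEAR)
    if tag: cv2.imwrite("pics/"+tag+"_p.png",cv2.resize(P[::-1].astype(np.uint8),(480,480)))
    G=cv2.GaussianBlur(P,(5,5),0)
    # grey cap: bright blob centre by disc template (6.3 mm) with dark ring
    r=np.hypot(X,Y); m=abs(w)<=.0105; T=np.where(r<.006,1,0)+0.
    T=T[np.ix_(m,m)].astype(np.float32); R_=cv2.matchTemplate(G,T,cv2.TM_CCOEFF_NORMED); _,v,_,l=cv2.minMaxLoc(R_)
    ci=np.array(l)+T.shape[0]//2; c=np.array([w[ci[0]],w[ci[1]]])
    dx,dy=X-c[0],Y-c[1]; rr=np.hypot(dx,dy); a=np.arctan2(dy,dx)
    A=np.arange(-180,180,1); sc=[cv2.remap(G,((c[0]+rad*np.cos(np.radians(A)))/(w[1]-w[0])+n//2).astype(np.float32),((c[1]+rad*np.sin(np.radians(A)))/(w[1]-w[0])+n//2).astype(np.float32),cv2.INTER_LINEAR).ravel() for rad in np.arange(.0085,.0125,.0005)]
    sc=np.min(sc,0); i=sc.argmax(); q=np.arange(i-12,i+13)%360; ww=np.clip(sc[q]-sc[i]*.5,0,None)
    print("cap",(c0+c).round(4),"score %.2f"%v,"line deg %.1f"%(A[i]+(ww*np.arange(-12,13)).sum()/ww.sum()),"peak %.0f med %.0f"%(sc[i],np.median(sc))); 
    for rr in manip.spot_point(p,"carriage_mid")[:1]: print("mid",at_z(p,rr["at"],.056,s).round(4),round(rr["conf"],2))
E
python3 - <<'E'
from h import *
line("w4"); rep()
E
```

```text
cap [ 0.6085 -0.0122] score 0.86 line deg -11.4 peak 241 med 28
t15.88 pos [ 0.6073 -0.0145  0.0823] yaw 32.43 Tz 0.801 F [-8.   1.6  8. ] q7 -1.10 q3 -0.07 home [-0.68  0.74] tilt [-0.0032  0.0025]
```

View pics/w4_p.png

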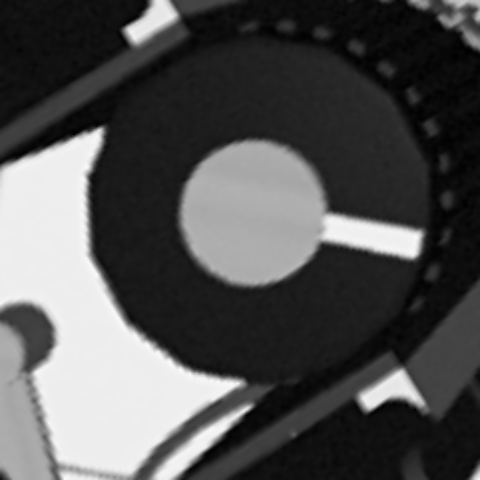

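The seat reference is clear: the line is at −11.4° with the screw hard on its seat. The total turn was about 217°, which is 0.60 turn and within the stated range. The target line angle is therefore about +78.6°. The slip may have shifted the carriage, so I'll press it home again while the screw stays seated.

```bash
python3 -m handwheel '[{"slide":[-0.1,0.11,0],"dr":[0,0,0.03]},{"slide":[-0.1,0.11,0],"dr":[0,0,0.03]},{"slide":[-0.1,0.11,0],"dr":[0,0,0.03]}]' >/dev/null; python3 -c "from h import *;rep()";  python3 -m handwheel '[{"slide":[-0.1,0.11,0],"dr":[0,0,0.03]},{"slide":[-0.1,0.11,0],"dr":[0,0,0.03]},{"slide":[-0.1,0.11,0],"dr":[0,0,0.03]}]' >/dev/null; python3 -c "from h import *;rep();line()"
```

```text
t16.13 pos [ 0.607  -0.0153  0.0825] yaw 31.03 Tz 1.205 F [-0.3  4.6  2.2] q7 -1.12 q3 -0.06 home [-0.66  0.75] tilt [-0.0034  0.0026]
t16.38 pos [ 0.6063 -0.0157  0.0825] yaw 29.46 Tz 0.767 F [-1.3  5.9  1.5] q7 -1.14 q3 -0.06 home [-0.64  0.77] tilt [-0.0043  0.0035]
cap [ 0.6083 -0.013 ] score 0.85 line deg -11.1 peak 241 med 28
```

```bash
python3 -m handwheel '[{"slide":[-0.05,0.11,0],"dr":[0,0,-0.1]},{"slide":[-0.02,0.14,0],"dr":[0,0,-0.2]},{"slide":[0,0.16,-0.01],"dr":[0,0,-0.3]},{"slide":[0.02,0.18,-0.01],"dr":[0,0,-0.4]},{"slide":[0.04,0.2,-0.01],"dr":[0,0,-0.5]}]' >/dev/null; python3 -c "from h import *;rep();line()"
```

```text
t16.90 pos [ 0.6075 -0.0169  0.0826] yaw 58.39 Tz -0.002 F [-0.4  5.7  1.2] q7 -0.71 q3 -0.18 home [-0.93  0.37] tilt [-0.0047  0.0042]
cap [ 0.6085 -0.0132] score 0.85 line deg 15.7 peak 241 med 28
mid [ 0.601  -0.0493  0.056 ] 0.81
```

```bash
python3 -m handwheel '[{"slide":[-0.07,0.08,0],"dr":[0,0,-0.12]},{"slide":[-0.05,0.12,0],"dr":[0,0,-0.24]},{"slide":[-0.02,0.16,-0.01],"dr":[0,0,-0.36]},{"slide":[0,0.19,-0.01],"dr":[0,0,-0.48]},{"slide":[0.02,0.22,-0.01],"dr":[0,0,-0.55]}]' >/dev/null; python3 -c "from h import *;rep();line()"
```

```text
t17.42 pos [ 0.6093 -0.0174  0.0827] yaw 90.22 Tz -0.051 F [-1.   5.8  2.2] q7 -0.24 q3 -0.32 home [-0.98 -0.18] tilt [-0.0051  0.0054]
cap [ 0.6088 -0.0134] score 0.79 line deg 47.7 peak 241 med 28
mid [ 0.6015 -0.0497  0.056 ] 0.96
```

```bash
python3 -m handwheel '[{"slide":[-0.08,0.03,0],"dr":[0,0,-0.12]},{"slide":[-0.06,0.07,0],"dr":[0,0,-0.24]},{"slide":[-0.04,0.12,0],"dr":[0,0,-0.36]},{"slide":[-0.02,0.17,0],"dr":[0,0,-0.48]},{"slide":[-0.02,0.18,0],"dr":[0,0,-0.54]}]' >/dev/null; python3 -c "from h import *;rep();line();line('w5');rep()"
```

```text
t17.93 pos [ 0.6111 -0.0169  0.0828] yaw 121.34 Tz -0.070 F [-0.5  6.1  2.6] q7 0.23 q3 -0.46 home [-0.75 -0.66] tilt [-0.0052  0.007 ]
cap [ 0.6093 -0.0134] score 0.85 line deg 79.1 peak 241 med 29
cap [ 0.6093 -0.0134] score 0.85 line deg 79.0 peak 241 med 29
mid [ 0.6016 -0.0517  0.056 ] 0.68
t18.13 pos [ 0.6111 -0.0169  0.0828] yaw 120.97 Tz 0.017 F [-0.7  6.2  2.6] q7 0.22 q3 -0.46 home [-0.75 -0.66] tilt [-0.0051  0.007 ]
```

View pics/w5.png

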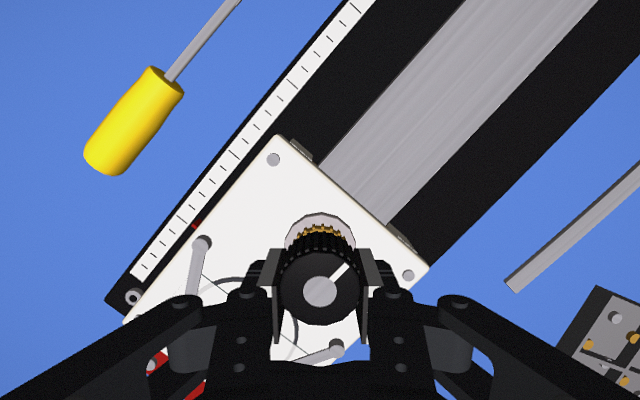

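```bash
python3 - <<'E'
from h import *
p=manip.snapshot("side"); save(p,"s5.png"); cv2.imwrite("pics/s5c.png",cv2.resize(p["img"][130:270,270:390,::-1],None,fx=4,fy=4,interpolation=2))
t=manip.snapshot("top")
for q in("hook_spanner","oil_bottle","petri_dish","screwdriver","eyepiece","stain_jar","forceps"):
    for r in manip.spot_point(t,q)[:1]: print(q,at_z(t,r["at"],0)[:2].round(3),round(r["conf"],2))
E
```

```text
hook_spanner [0.76  0.069] 0.52
petri_dish [0.497 0.153] 0.87
screwdriver [0.499 0.009] 0.48
eyepiece [0.42  0.406] 0.81
stain_jar [ 0.572 -0.382] 0.6
forceps [ 0.402 -0.382] 0.61
```

View pics/s5c.png

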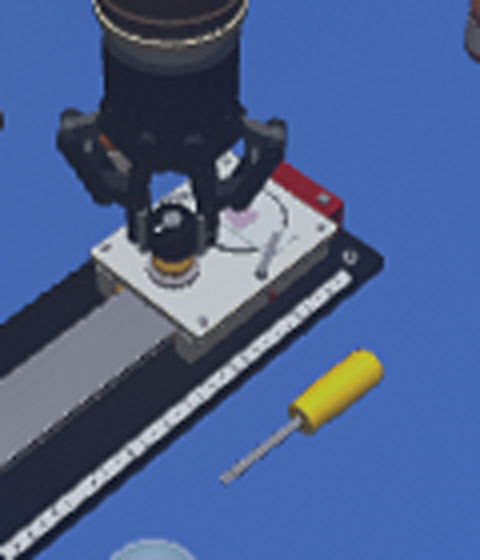

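The side view shows the carriage against the red stop (crop about (335,215)) and the head in the pads at (172,228). In the wrist view the line points to (350,265). The pose is steady, so I'm handing in.

```bash
python3 -c "
from h import *
rep(); line(); print(manip.finish_job())"
```

```text
t18.58 pos [ 0.6111 -0.0169  0.0828] yaw 120.98 Tz 0.007 F [-0.7  6.6  1.5] q7 0.22 q3 -0.46 home [-0.75 -0.66] tilt [-0.0051  0.0068]
cap [ 0.6093 -0.0134] score 0.85 line deg 78.8 peak 241 med 29
mid [ 0.6006 -0.0504  0.056 ] 0.9
the job is handed in; nothing more can be done
None
```

The job is handed in at 18.6 s: the carriage is home against the red stop, and the screw is a quarter turn off its seat. The gripper is still holding the head still for your lock ring.

- **Carriage:** I gripped the head and drew the carriage about 72 mm to the stop. At the end it still pressed on the stop with about 6.6 N, and the side view shows it in contact.
- **Seating:** The screw seated after about 217° clockwise (0.60 turn), where the torque jumped from near zero to 0.42 N·m. The white line then pointed at −11.4°, or −11.1° on a second reading.
- **Back-off:** The line finished at 78.8°, which is 90° from the seat to within about a degree.
- **Other things:** The spanner, dish, screwdriver, eyepiece, jar and forceps measured where they started, within about 8 mm of camera scatter. The detector missed the oil bottle in the last top view, so that one wasn't re-measured, though nothing touched it.

**What went wrong:** I had already queued one more turn when the screw reached its seat. It pressed the screw against the stop with about 0.8 N·m, rising to 1.2 N·m while I pressed the carriage home again. The fingers slipped about 17° on the head and the carriage may have shifted by up to 1 mm. I pressed it home with the screw still seated, and took the quarter turn from the white line rather than the wrist angle, so the slip does not affect the setting. The head now sits about 4 mm off centre along the pads.

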